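Clear the rubbish off the coffee-bar stand

TASK

Clear the rubbish off the raised bar stand: put the crumpled paper ball, the crushed paper cup and the empty milk carton into the open waste bin next to it. Leave the clean espresso cup, the milk jug and the tamper standing where they are.

Things in the scene. Friction and masses are not known exactly. Their poses are not given: they have to be found in the camera images.
- bar_stand: fixed wooden box-like stand with a black rubber mat as its top, 280 (x) x 360 (y) x 130 mm high; origin at the centre of its underside, on the counter (z = 0); its flat top, without rim, is 130 mm above the origin. It may be turned a little. The rubbish and the clean cup lie on it, in any order.
- waste_bin: fixed open-topped grey plastic bin, 240 (x) x 200 (y) x 124 mm high, walls and floor 4 mm; origin at the centre of its underside, on the counter. It stands along one of the stand's two y ends (either one), turned like the stand, about 8 mm from it; its rim is 6 mm lower than the stand's top.
- paper_ball: crumpled white paper ball, stiff, about 58 mm across, 20 g; origin at the centre of its underside as it lies at the start. Its two flattest sides face its own +y and -y, 56 mm apart. It does not roll easily.
- crushed_cup: squashed white paper take-away cup lying on its side on the stand, stiff, open at one end, about 105 mm long, 60 mm wide and 52 mm high at the mouth, tapering to 52 wide and 40 high at its bottom end, 20 g; x runs along its length to the mouth, y across it; origin under the middle of its length, on the surface it lies on at the start.
- milk_carton: empty quarter-litre milk carton, white and grey, stiff, lying on its side on the stand, about 120 mm long and 56 x 56 mm in section, 30 g; x runs along its length to the pinched gable end, y across it; origin on its underside as it lies at the start. Flat 56 mm wide sides from x = -58 to +22 mm.
- paper_ball_center (a point): middle of the paper ball, 28 mm above its origin at the start
- crushed_cup_center (a point): middle of the crushed cup, 24 mm above its origin at the start
- milk_carton_center (a point): middle of the milk carton, 28 mm above its origin at the start
- clean_cup: clean white ceramic espresso cup standing upright on the stand, 68 mm across, 58 mm high, with a handle at its +y side that reaches about 65 mm from the cup's axis; loose; origin at the centre of its underside
- side_board: flat pale wooden board on the counter, 220 x 180 x 8 mm, at the stand's other y end, across from the bin; fixed; carries the jug and the tamper; origin at the centre of its underside
- milk_jug: steel milk jug standing on the board, 92 mm across, 115 mm high, handle at its +y side; loose; origin at the centre of its underside
- tamper: coffee tamper standing on the board on its 58 mm foot, 94 mm high; loose; origin at the centre of its underside

How it is judged:
By the outcome, as a careful person would: the job done as asked, in the order asked, and still so for the second after the job is handed in, with the robot touching nothing.
It also fails if it takes over 58 s, if anything falls off the work surface, if the arm or the gripper's body presses on something with over 40 N, if the wrist force passes 120 N, or if a joint passes its speed limit or range.

ROBOT

A 7-joint arm with a two-finger parallel gripper is mounted at the origin on the work surface. World frame = base frame: x ahead of the robot, y to its left, z up, the work surface at z = 0. Lengths are in m, angles in rad, forces in N, time in s.
With the tool pointing down it reaches from about 0.35 to 0.9 m from the base axis. Payload 8.1 kg.
Tool frame: the origin (TCP) lies where the fingers leave the gripper's body, on its centre line; the fingertips stand 66 mm ahead of it and the grasp point (between the pads) lies 47 mm ahead of it (arm.tip_reach is the distance from the TCP to the fingertips, in m); z points along the fingers, y is the direction in which the jaws open and shut (so a half turn about z gives the same grasp; the last joint's range is limited). The gripper opens to 92 mm and grips with 3 to 60 N. Pads are 19 mm wide; open, the fingers measure 130 mm over their backs; the gripper's body (75 mm by 190 mm) begins 47 mm behind the grasp point.
Start: joints at [1.188, 0.434, 0.025, 1.573, -0.012, 1.134, -0.075], TCP at [0.173, -0.601, 0.292] pointing down, gripper open.
Joint ranges: [-2.62, 2.62], [-0.44, 2.09], [-1.27, 1.32], [0.08, 2.57], [-1.32, 4.46], [0.12, 2], [-2.74, 2.74]. Speed limits (rad/s): [2.22, 2.22, 3.01, 3.01, 3.14, 3.14, 3.14].

INTERFACE

Orientations are given as a rotation vector (axis times angle).
In Python, from cell import arm gives the robot as it stands.
- The arm moves only by the tool carry_out, never from a script. Its argument "plan" is a list of rows, each a list of 5 numbers: the shift along the world's x, y, z in cm, then the turn about the world's z in rad, then the finger opening in cm, from 0 to 9.18. In form: [[tx, ty, tz, spin, fingers], ...]. A call has 1 to 20 rows; each row is the pose to reach, as a shift and turn from the pose measured when the call began; what a row does not reach only later rows make up. A row lasts 1/10 s, in which the tool goes at most 50 mm and 8.59 degrees, less where a joint would pass 70% of its speed; a pose out of reach is approached as far as the arm can. A call with a gripper value outside its range is refused whole. The fingers move at their own pace and stop on an object; "squeeze" is the grip in N (left out, the last holds). Time passes only in rows, so rows that repeat a pose let the fingers close. It gives the time, the measured TCP pose, the force and the opening at its end, in the units of the state.
- arm.observe(): the state, without advancing time (a new reading comes with each control period).
- arm.get_image(name): name is "scene" or "top" or "wrist"; returns (picture, depth): 400x640x3 uint8, red, green, blue; 400x640 float32, m along the optical axis (not along the pixel's ray), 0 where there is no reading.
- arm.get_calibration(name): a dict with "intrinsics" (3x3 intrinsics, pixels), "rvec" (rotation vector, rad) and "tvec" (3), from world to camera coordinates, as OpenCV has them; the wrist camera has in their place "tool_from_camera" (4x4, takes a point from camera to tool coordinates, whose origin is the TCP and whose axes are the flange's). Camera axes: x right, y down, z forward; pixel columns grow to the right and rows downward; lengths in m; the calibration is good to about 2 mm. A picture is of the moment at which its call begins: read the wrist's pose just before it. get_calibration takes no time and is no camera call.
- arm.sign_off(): hands the job in, once; it reports no verdict.
The state is a dict: "clock": time; "joints": joint angles; "dq": joint speeds; "joint_efforts": joint torques, N m; "position": TCP position; "ee_rot": TCP orientation; "force": force on the tool from outside, world axes, zero at the start; "ft_torque": the same for the moment, N m; "width": opening from 0.0 (shut) to 1.0 (fully open).
Only numpy, scipy, OpenCV 4.12 (cv2) and the standard library are available. Lean on these libraries where they do the work, as an engineer would, in place of code of your own. Each camera call takes 0.05 s, during which the arm holds its last target. There are 200 camera calls.

## Working session

There is one attempt and no reset: what is moved stays moved. The work goes in short steps, Python scripts to look and compute and a tool call to move; the robot and the scene stay as the last step left them, time stands still between calls to the robot, and variables do not carry over. Pictures are saved under pics/ and viewed, about 8 in all and at most 12, crops included, and the job is handed in when it is done.

Besides the shell and the picture viewer there is one more tool, called by a JSON object that holds its "op" and its "data", one argument or row to a line. carry_out: Moves the arm, as the interface text tells. Its arguments: {"type":"object","properties":{"plan":{"type":"array"},"squeeze":{"type":"number"}},"required":["plan"]}

```bash
ls; mkdir -p pics
python3 - <<'E'
from cell import arm
import cv2,numpy as np
s=arm.observe();print(s)
for n in("top","scene"):
    p,d=arm.get_image(n);np.savez(f"{n}.npz",p=p,d=d);cv2.imwrite(f"pics/{n}0.png",p[:,:,::-1])
    c=arm.get_calibration(n);R=cv2.Rodrigues(np.array(c["rvec"]))[0];print(n,c["intrinsics"],-R.T@np.array(c["tvec"]),R)
E
```

```text
pics
{'clock': 0.0, 'joints': array([ 1.18840913,  0.43522997,  0.02498641,  1.57412504, -0.01162245,
        1.13399146, -0.07510628]), 'dq': array([-0.00087061,  0.00038323, -0.00076071,  0.00044861, -0.00098768,
        0.00135216, -0.00165834]), 'joint_efforts': array([-3.36388496e-05, -6.67857170e+01,  9.85292494e-01, -3.14460218e+01,
       -6.04825420e-02,  4.31203446e-02,  1.81557480e-04]), 'position': array([ 0.17242967, -0.60030548,  0.29142989]), 'ee_rot': array([-3.10936949e+00, -4.37685335e-01,  5.54915789e-04]), 'force': array([-0.46818101,  0.60642766,  0.46858184]), 'ft_torque': array([-0.04063122,  0.01945307,  0.00058371]), 'width': 1.0016982397753507}
top [[419.90380436   0.         319.59442131]
 [  0.         419.90380436 202.53029735]
 [  0.           0.           1.        ]] [0.37306896 0.03308151 0.93304771] [[-0.02504895 -0.99962975  0.01062644]
 [-0.98037098  0.02248413 -0.19587551]
 [ 0.19556406 -0.01532433 -0.98057119]]
scene [[415.25780614   0.         321.22927933]
 [  0.         415.25780614 198.9342133 ]
 [  0.           0.           1.        ]] [1.1957196  0.22244947 0.65152051] [[-0.31968583  0.94749847  0.00690035]
 [ 0.5686978   0.19769332 -0.79843607]
 [-0.75788111 -0.25132449 -0.60204005]]
```

View pics/top0.png

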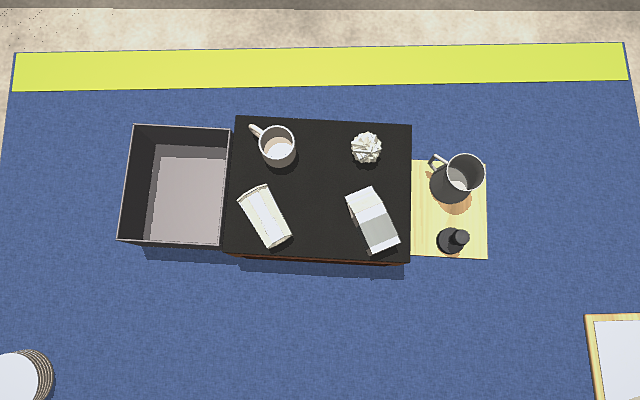

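View pics/scene0.png

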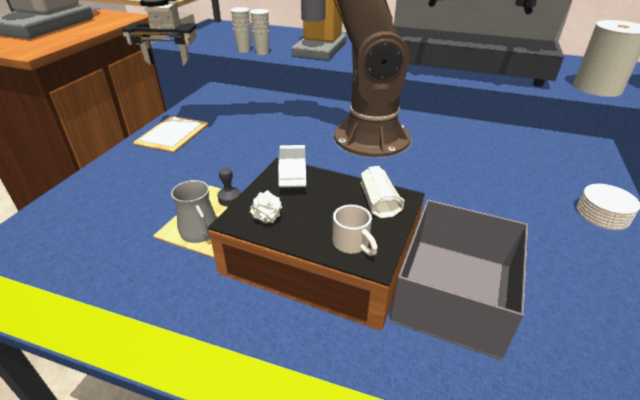

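The top view has the paper ball at about (366,147), the mug at (276,147), the crushed cup at (265,216), the carton at (373,220) and the bin on the left (+y). The scene view agrees. Next I'll turn both views into world points.

```bash
cat > h.py <<'E'
import numpy as np,cv2
from cell import arm
def points(n,d,step=1):
    c=arm.get_calibration(n);K=np.array(c["intrinsics"]);R=cv2.Rodrigues(np.array(c["rvec"]))[0];t=np.array(c["tvec"])
    v,u=np.mgrid[:d.shape[0],:d.shape[1]]
    P=np.stack([(u-K[0,2])/K[0,0]*d,(v-K[1,2])/K[1,1]*d,d],-1)
    return (P-t)@R
E
python3 - <<'E'
import numpy as np,cv2
from h import points
W={}
for n in("top","scene"):
    f=np.load(n+".npz");p,d=f["p"],f["d"];X=points(n,d)
    mat=(p.max(2)<45)&(d>0)&(abs(X[...,2]-.13)<.012)
    k,l,st,_=cv2.connectedComponentsWithStats(mat.astype(np.uint8));i=1+st[1:,4].argmax()
    q=X[l==i];print(n,"mat z",np.median(q[:,2]),cv2.minAreaRect((q[:,:2]*1000).astype(np.float32)))
    m=(d>0)&(X[...,2]>.138)&(X[...,2]<.22)&(X[...,0]>.25)&(X[...,0]<.8)&(X[...,1]>-.22)&(X[...,1]<.26)
    k,l,st,ce=cv2.connectedComponentsWithStats(m.astype(np.uint8))
    for i in range(1,k):
        if st[i,4]<150: continue
        q=X[l==i];r=cv2.minAreaRect((q[:,:2]*1000).astype(np.float32))
        print(n,ce[i].round(),st[i,4],"rect",np.round(r[0]),np.round(r[1]),round(r[2],1),"zmax",np.percentile(q[:,2],98).round(4),"lo",q[:,:2].min(0).round(3),"hi",q[:,:2].max(0).round(3))
    b=(d>0)&(X[...,2]>.116)&(X[...,2]<.13)&(X[...,1]>.2)
    q=X[b];print("bin rim",cv2.minAreaRect((q[:,:2]*1000).astype(np.float32)) if len(q) else 0)
E
```

```text
top mat z 0.12890379900202645 ((612.04638671875, 89.49356079101562), (39.291404724121094, 68.10455322265625), 20.450204849243164)
top [274. 143.] 877 rect [641. 114.] [96. 67.] 79.1 zmax 0.1885 lo [0.605 0.066] hi [0.683 0.156]
top [366. 147.] 715 rect [634. -69.] [57. 57.] 63.6 zmax 0.1873 lo [ 0.605 -0.101] hi [ 0.664 -0.042]
top [264. 215.] 1801 rect [504. 123.] [108.  64.] 29.3 zmax 0.1817 lo [0.445 0.075] hi [0.563 0.176]
top [372. 220.] 2149 rect [493. -73.] [120.  57.] 21.5 zmax 0.1876 lo [ 0.427 -0.121] hi [ 0.559 -0.027]
bin rim ((575.729736328125, 299.79620361328125), (217.743896484375, 252.2268524169922), 85.50423431396484)
scene mat z 0.12926500199837815 ((533.326904296875, -61.26073455810547), (29.677448272705078, 56.06190490722656), 20.895597457885742)
scene [292. 165.] 1093 rect [493. -78.] [126.  56.] 20.6 zmax 0.1871 lo [ 0.43  -0.126] hi [ 0.559 -0.03 ]
scene [380. 189.] 1188 rect [504. 119.] [111.  65.] 28.5 zmax 0.1817 lo [0.444 0.072] hi [0.567 0.172]
scene [266. 206.] 696 rect [639. -73.] [52. 58.] 32.7 zmax 0.1867 lo [ 0.606 -0.105] hi [ 0.666 -0.046]
scene [353. 228.] 1653 rect [644. 110.] [96. 68.] 78.0 zmax 0.1877 lo [0.606 0.062] hi [0.687 0.152]
bin rim ((-530.6083374023438, 488.7453308105469), (603.6450805664062, 2507.08837890625), 71.53368377685547)
```

```bash
cat >> h.py <<'E'
def cast(n,px,z):
    c=arm.get_calibration(n);K=np.array(c["intrinsics"]);R=cv2.Rodrigues(np.array(c["rvec"]))[0];t=np.array(c["tvec"])
    C=-R.T@t;r=np.c_[np.array(px,float),np.ones(len(px))]@np.linalg.inv(K).T@R
    return C+r*((z-C[2])/r[:,2])[:,None]
E
python3 - <<'E'
import numpy as np,cv2
from h import points,cast
c=cast("top",[(133,124),(230,128),(222,245),(117,240)],.124);print("bin top",c.round(3),c.mean(0).round(3))
c=cast("scene",[(426,205),(525,222),(520,345),(396,322)],.124);print("bin scene",c.round(3))
c=cast("top",[(235,116),(411,125),(410,262),(224,253)],.13);print("stand",c.round(3),c.mean(0).round(3))
f=np.load("top.npz");X=points("top",f["d"])
q=X[(X[...,2]>.140)&(abs(X[...,0]-.635)<.05)&(abs(X[...,1]+.071)<.05)][:,:2]*1000
for a in range(0,180,10):
    s=q@[np.cos(np.radians(a)),np.sin(np.radians(a))];print(a,(s.max()-s.min()).round(1),((s.max()+s.min())/2).round(1),end=" | ")
E
```

```text
bin top [[0.706 0.395 0.124]
 [0.693 0.199 0.124]
 [0.456 0.21  0.124]
 [0.47  0.411 0.124]] [0.581 0.304 0.124]
bin scene [[0.48  0.214 0.124]
 [0.471 0.407 0.124]
 [0.769 0.385 0.124]
 [0.788 0.209 0.124]]
stand [[ 0.716  0.188  0.13 ]
 [ 0.689 -0.169  0.13 ]
 [ 0.414 -0.148  0.13 ]
 [ 0.44   0.205  0.13 ]] [0.565 0.019 0.13 ]
0 59.4 634.4 | 10 60.1 612.6 | 20 61.0 571.5 | 30 60.8 512.7 | 40 60.8 439.4 | 50 59.8 353.1 | 60 57.1 256.1 | 70 57.9 151.3 | 80 58.5 41.1 | 90 59.3 -71.2 | 100 59.6 -181.0 | 110 60.4 -284.2 | 120 60.2 -379.3 | 130 59.2 -463.4 | 140 59.0 -531.9 | 150 57.6 -584.1 | 160 57.1 -618.9 | 170 57.9 -636.3 |
```

{"op": "carry_out", "data": {
  "plan": [
    [3,3,0,0,9.1],
    [7,7,0,0,9.1],
    [10,11,0,0,9.1],
    [13,15,0,0,9.1],
    [16,19,0,0,9.1],
    [20,23,0,0,9.1],
    [23,27,0,0,9.1],
    [27,31,0,0,9.1],
    [30,35,0,0,9.1],
    [33,39,0,0,9.1],
    [37,43,0,0,9.1],
    [40,47,0,0,9.1],
    [43,50,0,0,9.1],
    [45,52,0,0,9.1],
    [46,53,0,0,9.1],
    [46,53,0,0,9.1],
    [46,53,0,0,9.1]
  ],
  "squeeze": 10
}}

```text
clock: 1.8
position: [0.6318, -0.0714, 0.2909]
ee_rot: [-3.11, -0.437, 0.003]
force: [-0.3, -0.0, 0.1]
width: 0.993
```

Run:
```python
import numpy as np,cv2
from cell import arm
from scipy.spatial.transform import Rotation as Ro
s=arm.observe();p,d=arm.get_image("wrist")
cv2.imwrite("pics/w1.png",p[:,:,::-1])
c=arm.get_calibration("wrist");K=np.array(c["intrinsics"]);T=np.array(c["tool_from_camera"]);print(T.round(3),K[0])
v,u=np.mgrid[:400,:640];P=np.stack([(u-K[0,2])/K[0,0]*d,(v-K[1,2])/K[1,1]*d,d],-1)
X=(P@T[:3,:3].T+T[:3,3])@Ro.from_rotvec(s["ee_rot"]).as_matrix().T+s["position"]
for lo,hi in((.137,.22),(.145,.175)):
    m=(d>0)&(X[...,2]>lo)&(X[...,2]<hi)&(abs(X[...,0]-.635)<.05)&(abs(X[...,1]+.071)<.05)
    q=X[m];print(len(q),q.max(0));q=q[:,:2]*1000
    for a in range(0,180,10):
        w=q@[np.cos(np.radians(a)),np.sin(np.radians(a))];print(a,(w.max()-w.min()).round(1),((w.max()+w.min())/2).round(1),end=" | ")
```

```text
[[ 0.001 -0.96  -0.281  0.076]
 [ 1.     0.001 -0.    -0.001]
 [ 0.    -0.281  0.96  -0.093]
 [ 0.     0.     0.     1.   ]] [318.52606028   0.         317.71278719]
4798 [ 0.66397488 -0.04166847  0.19185671]
0 60.0 634.0 | 10 60.9 612.2 | 20 60.2 571.7 | 30 58.3 513.6 | 40 59.0 440.5 | 50 58.0 354.1 | 60 57.7 255.9 | 70 59.7 150.3 | 80 59.8 40.2 | 90 59.8 -71.6 | 100 59.7 -181.8 | 110 59.3 -285.9 | 120 58.0 -380.9 | 130 59.6 -463.4 | 140 60.6 -531.9 | 150 61.6 -585.2 | 160 60.8 -620.7 | 170 58.6 -637.1 | 1643 [ 0.66397488 -0.04166847  0.17499784]
0 60.0 634.0 | 10 60.9 612.2 | 20 60.2 571.7 | 30 58.3 513.6 | 40 59.0 440.5 | 50 58.0 354.1 | 60 57.7 255.9 | 70 59.7 150.3 | 80 59.8 40.2 | 90 59.8 -71.6 | 100 59.7 -181.8 | 110 59.3 -285.9 | 120 58.0 -380.9 | 130 59.6 -463.4 | 140 60.6 -531.9 | 150 61.6 -585.2 | 160 60.8 -620.7 | 170 58.6 -637.1 |
```

View pics/w1.png

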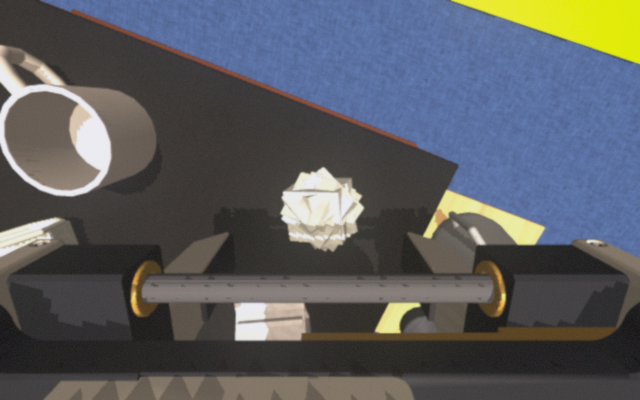

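The wrist view shows the ball at (322,208), centred between the open fingers, with its flat sides facing left and right along the jaw direction. I'll descend and grip.

{"op": "carry_out", "data": {
  "plan": [
    [0.2,0,-3,0,9.1],
    [0.2,0,-6,0,9.1],
    [0.2,0,-8,0,9.1],
    [0.2,0,-8.8,0,9.1],
    [0.2,0,-8.8,0,9.1],
    [0.2,0,-8.8,0,3],
    [0.2,0,-8.8,0,3],
    [0.2,0,-8.8,0,3],
    [0.2,0,-8.8,0,3],
    [0.2,0,-8.8,0,3],
    [0.2,0,-8.8,0,3],
    [0.2,0,-8.8,0,3],
    [0.2,0,-8.8,0,3],
    [0.2,0,-7.5,0,3],
    [0.2,0,-5,0,3],
    [0.2,0,-2,0,3],
    [0.2,0,0,0,3],
    [0.2,0,1,0,3],
    [0.2,0,1,0,3]
  ],
  "squeeze": 12
}}

```text
clock: 3.75
position: [0.6341, -0.0721, 0.3028]
ee_rot: [3.111, 0.435, 0.001]
force: [-0.4, -0.0, -0.0]
width: 0.672
```

{"op": "carry_out", "data": {
  "plan": [
    [0.2,3,0,0,3],
    [0.4,7,0,0,3],
    [0.6,11,0,0,3],
    [0.8,15,0,0,3],
    [1,19,0,0,3],
    [1.2,23,0,0,3],
    [1.5,27,0,0,3],
    [1.8,31,0,0,3],
    [2,35,0,0,3],
    [2,37.5,0,0,3],
    [2,38.2,0,0,3],
    [2,38.2,-3,0,3],
    [2,38.2,-7,0,3],
    [2,38.2,-11,0,3],
    [2,38.2,-13,0,3],
    [2,38.2,-13,0,3],
    [2,38.2,-13,0,9.1],
    [2,38.2,-13,0,9.1],
    [2,38.2,-13,0,9.1]
  ]
}}

```text
clock: 5.65
position: [0.6549, 0.3102, 0.1747]
ee_rot: [-3.11, -0.435, -0.006]
force: [0.1, 0.7, 0.2]
width: 0.883
```

{"op": "carry_out", "data": {
  "plan": [
    [0,0,0,0,9.1],
    [0,0,4,0,9.1],
    [0,0,8,0,9.1],
    [0,0,11,0,9.1],
    [0,0,12,0,9.1]
  ]
}}

```text
clock: 6.15
position: [0.656, 0.3111, 0.3]
ee_rot: [-3.108, -0.434, -0.016]
force: [-0.7, 0.0, 0.2]
width: 0.993
```

{"op": "carry_out", "data": {
  "plan": [
    [-2.5,-3,0,0.1,9.1],
    [-5,-6.5,0,0.2,9.1],
    [-8,-10,0,0.225,9.1],
    [-11,-14,0,0.225,9.1],
    [-14,-17.5,0,0.225,9.1],
    [-15.2,-19,0,0.225,9.1],
    [-15.2,-19,-1,0.225,9.1],
    [-15.2,-19,-4,0.225,9.1]
  ]
}}

```text
clock: 6.95
position: [0.5056, 0.1215, 0.2618]
ee_rot: [-3.038, -0.778, -0.025]
force: [1.0, 1.4, -0.3]
width: 0.991
```

Run:
```python
import numpy as np,cv2
from cell import arm
s=arm.observe();print(s["position"],s["ee_rot"])
p,d=arm.get_image("wrist");q,_=arm.get_image("top")
cv2.imwrite("pics/w2.png",np.hstack([cv2.resize(p,(480,300)),q[100:400,90:400]])[:,:,::-1])
```

```text
[0.50558696 0.12151032 0.261838  ] [-3.03848627 -0.77844423 -0.0253657 ]
```

View pics/w2.png

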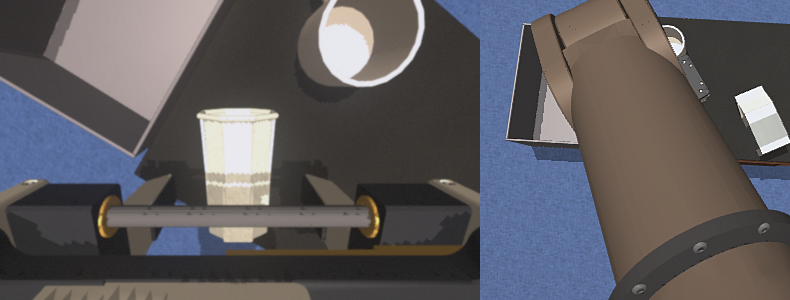

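The wrist view shows the cup at about (238,175), aligned and centred between the fingers. Gripping it now.

{"op": "carry_out", "data": {
  "plan": [
    [-0.2,0,-2.5,0,9.1],
    [-0.2,0,-5,0,9.1],
    [-0.2,0,-6.2,0,9.1],
    [-0.2,0,-6.2,0,9.1],
    [-0.2,0,-6.2,0,3],
    [-0.2,0,-6.2,0,3],
    [-0.2,0,-6.2,0,3],
    [-0.2,0,-6.2,0,3],
    [-0.2,0,-6.2,0,3],
    [-0.2,0,-6.2,0,3],
    [-0.2,0,-6.2,0,3],
    [-0.2,0,-6.2,0,3],
    [-0.2,0,-5,0,3],
    [-0.2,0,-2,0,3],
    [-0.2,0,1,0,3],
    [-0.2,0,3,0,3],
    [-0.2,0,4,0,3],
    [-0.2,0,4,0,3]
  ]
}}

```text
clock: 8.85
position: [0.501, 0.1215, 0.2984]
ee_rot: [-3.037, -0.781, -0.011]
force: [0.2, -0.1, -1.1]
width: 0.612
```

{"op": "carry_out", "data": {
  "plan": [
    [0.5,3,0,-0.1,3],
    [1,7,0,-0.22,3],
    [1.5,11,0,-0.35,3],
    [2.5,15,0,-0.48,3],
    [3.4,19,0,-0.55,3],
    [3.4,20.4,0,-0.55,3],
    [3.4,20.4,-2,-0.55,3],
    [3.4,20.4,-6,-0.55,3],
    [3.4,20.4,-10,-0.55,3],
    [3.4,20.4,-12.3,-0.55,3],
    [3.4,20.4,-12.3,-0.55,3],
    [3.4,20.4,-12.3,-0.55,7.5],
    [3.4,20.4,-12.3,-0.55,7.5],
    [3.4,20.4,-12.3,-0.55,7.5],
    [3.4,20.4,-10,-0.55,7.5],
    [3.4,20.4,-6,-0.55,7.5],
    [3.4,20.4,-2,-0.55,9.1],
    [3.4,20.4,0,-0.55,9.1]
  ]
}}

```text
clock: 10.65
position: [0.5359, 0.3264, 0.3036]
ee_rot: [-3.134, 0.073, -0.021]
force: [0.3, -0.1, 0.8]
width: 0.946
```

{"op": "carry_out", "data": {
  "plan": [
    [-0.5,-3,0,0.1,9.1],
    [-1,-7,0,0.2,9.1],
    [-1.5,-11.5,0,0.3,9.1],
    [-2,-16,0,0.416,9.1],
    [-2.5,-20.5,0,0.416,9.1],
    [-3,-25,0,0.416,9.1],
    [-3.5,-29.5,0,0.416,9.1],
    [-4,-34,0,0.416,9.1],
    [-4.3,-38,0,0.416,9.1],
    [-4.3,-40.2,0,0.416,9.1],
    [-4.3,-40.2,-2,0.416,9.1],
    [-4.3,-40.2,-4,0.416,9.1],
    [-4.3,-40.2,-4,0.416,9.1]
  ]
}}

```text
clock: 11.95
position: [0.4918, -0.0758, 0.2626]
ee_rot: [-3.078, -0.575, -0.015]
force: [-0.9, 1.1, 0.0]
width: 0.989
```

Run:
```python
import numpy as np,cv2
from cell import arm
s=arm.observe();print(s["position"],s["ee_rot"])
p,d=arm.get_image("wrist");q,_=arm.get_image("scene")
cv2.imwrite("pics/w3.png",np.hstack([cv2.resize(p,(480,300)),q[100:400,260:570]])[:,:,::-1])
```

```text
[ 0.49184754 -0.07575775  0.26263144] [-3.07809684 -0.57483799 -0.01519827]
```

View pics/w3.png

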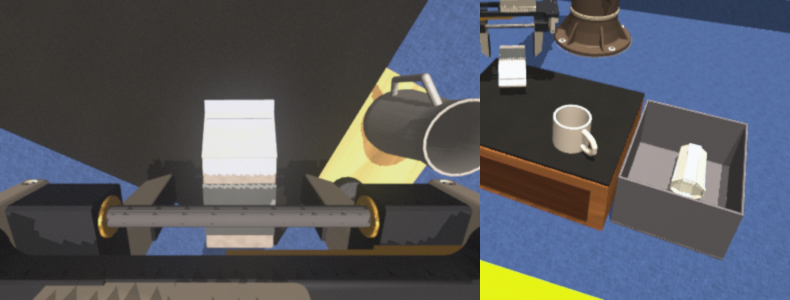

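The carton sits aligned at about (240,175) between the fingers with its gable on the far side, so I'll grip slightly back on the flat section. The crushed cup lies in the bin. The ball is hidden behind the near wall, so I'll check it later.

{"op": "carry_out", "data": {
  "plan": [
    [-0.4,-0.2,-2.5,0,9.1],
    [-0.4,-0.2,-5,0,9.1],
    [-0.4,-0.2,-6,0,9.1],
    [-0.4,-0.2,-6,0,9.1],
    [-0.4,-0.2,-6,0,3],
    [-0.4,-0.2,-6,0,3],
    [-0.4,-0.2,-6,0,3],
    [-0.4,-0.2,-6,0,3],
    [-0.4,-0.2,-6,0,3],
    [-0.4,-0.2,-6,0,3],
    [-0.4,-0.2,-6,0,3],
    [-0.4,-0.2,-6,0,3],
    [-0.4,-0.2,-5,0,3],
    [-0.4,-0.2,-2,0,3],
    [-0.4,-0.2,1,0,3],
    [-0.4,-0.2,3,0,3],
    [-0.4,-0.2,4,0,3],
    [-0.4,-0.2,4,0,3]
  ]
}}

```text
clock: 13.85
position: [0.4895, -0.0774, 0.3058]
ee_rot: [-3.079, -0.576, -0.023]
force: [-1.0, -0.5, -1.6]
width: 0.611
```

Run:
```python
import numpy as np,cv2
from cell import arm
from h import points
q,d=arm.get_image("top");X=points("top",d)
cv2.imwrite("pics/t4.png",cv2.resize(q[100:300,90:400],None,fx=2,fy=2)[:,:,::-1])
m=(d>0)&(X[...,2]>.02)&(X[...,2]<.11)&(abs(X[...,0]-.581)<.095)&(abs(X[...,1]-.304)<.075)
k,l,st,ce=cv2.connectedComponentsWithStats(m.astype(np.uint8))
for i in range(1,k):
    if st[i,4]>80: v=X[l==i];print(ce[i],st[i,4],v.min(0).round(3),v.max(0).round(3))
```

```text
[185.07513417 161.25044723] 559 [0.624 0.284 0.02 ] [0.676 0.343 0.064]
[177.35410765 209.78895184] 1412 [0.486 0.294 0.02 ] [0.596 0.358 0.06 ]
```

View pics/t4.png

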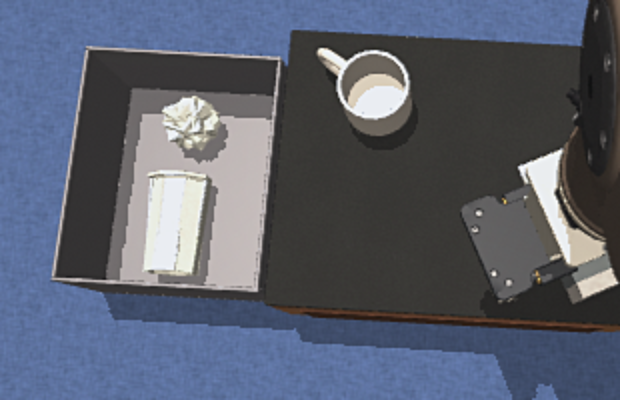

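The top view shows the ball at (190,125) and the crushed cup at (178,222), both on the bin floor. The strip beside them nearer the stand is free for the carton.

{"op": "carry_out", "data": {
  "plan": [
    [0.5,3,0,-0.1,3],
    [1,7,0,-0.22,3],
    [2,11.5,0,-0.34,3],
    [3,16,0,-0.44,3],
    [4,20.5,0,-0.44,3],
    [5,25,0,-0.44,3],
    [5.5,29.5,0,-0.44,3],
    [5.5,33,0,-0.44,3],
    [5.5,33.9,0,-0.44,3],
    [5.5,33.9,-2,-0.44,3],
    [5.5,33.9,-6,-0.44,3],
    [5.5,33.9,-9,-0.44,3],
    [5.5,33.9,-10,-0.44,3],
    [5.5,33.9,-10,-0.44,3],
    [5.5,33.9,-10,-0.44,7.5],
    [5.5,33.9,-10,-0.44,7.5],
    [5.5,33.9,-10,-0.44,7.5],
    [5.5,33.9,-8,-0.44,9],
    [5.5,33.9,-4,-0.44,9],
    [5.5,33.9,0,-0.44,9]
  ]
}}

```text
clock: 15.9
position: [0.5437, 0.2614, 0.3062]
ee_rot: [-3.133, 0.11, -0.023]
force: [1.4, 0.7, 0.1]
width: 0.975
```

{"op": "carry_out", "data": {
  "plan": [
    [0,-4,1,0,9],
    [-2,-8,2,0,9],
    [-4,-12,3,0,9],
    [-6,-16,3,0,9],
    [-8,-20,3,0,9],
    [-10,-24,3,0,9],
    [-11,-28,3,0,9],
    [-12,-32,3,0,9],
    [-12,-36,3,0,9],
    [-13,-40,3,0,9],
    [-14,-44,3,0,9],
    [-15,-48,3,0,9],
    [-16,-52,3,0,9],
    [-16,-52,3,0,9]
  ]
}}

```text
clock: 17.3
position: [0.3817, -0.2639, 0.3372]
ee_rot: [-3.136, 0.122, -0.024]
force: [-0.3, 1.0, -0.1]
width: 0.98
```

Run:
```python
import numpy as np,cv2
from cell import arm
from h import points
print(arm.observe()["clock"])
q,d=arm.get_image("top");X=points("top",d);s,_=arm.get_image("scene")
cv2.imwrite("pics/t5.png",np.vstack([q[90:290,100:500],s[120:370,150:550]])[:,:,::-1])
m=(d>0)&(X[...,2]>.02)&(abs(X[...,0]-.581)<.1)&(abs(X[...,1]-.304)<.08);print("max z in bin",X[m][:,2].max())
f=np.load("top.npz");Y=points("top",f["d"])
for n,(x,y,zl) in {"mug":(.64,.11,.14),"jug":(.58,-.25,.04),"tamper":(.46,-.22,.04)}.items():
    for A in (Y,X):
        b=(A[...,2]>zl)&(A[...,2]<.22)&(abs(A[...,0]-x)<.06)&(abs(A[...,1]-y)<.06)
        v=A[b];print(n,len(v),v.mean(0).round(4))
```

```text
17.3
max z in bin 0.06583111018603596
mug 857 [0.6437 0.1053 0.1702]
mug 861 [0.6436 0.1054 0.1702]
jug 1422 [ 0.5931 -0.2665  0.0865]
jug 1420 [ 0.5931 -0.2664  0.0863]
tamper 289 [ 0.463  -0.26    0.0864]
tamper 286 [ 0.463  -0.2601  0.0869]
```

View pics/t5.png

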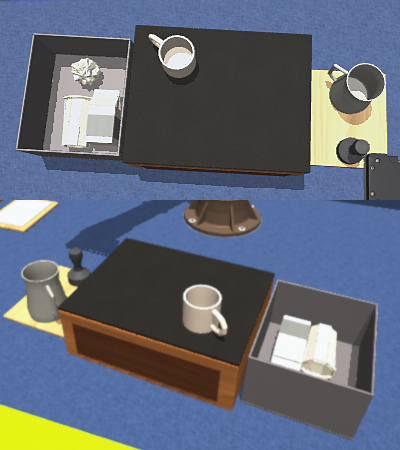

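All three pieces are in the bin: ball at (87,70), cup at (74,118) and carton at (102,115) in the top view. The mug, jug and tamper haven't moved, so I'm handing the job in.

```bash
python3 -c "
from cell import arm
print(arm.sign_off())"
```

```text
the job is handed in; nothing more can be done
None
```

The paper ball, the crushed cup and the milk carton are all in the waste bin, put in that order. The job was handed in at about 17 s of the allowed 58 s.

- **Bin:** in the last views (top and scene) the stand holds only the clean cup. The highest point in the bin is about 66 mm, well below its 124 mm rim.
- **Things to leave:** the clean cup, jug and tamper are within about 0.5 mm of where they started. The gripper was empty and about 0.34 m up, touching nothing.
- **Disagreement:** the ball gripped at about 62 mm instead of the stated 56 mm, so I probably didn't hold it squarely on its flat sides. It held and was released cleanly.
- **Low precision:** the far bin corners I read by eye in the scene view disagreed with the top view by up to about 9 cm. I used the top view for the bin's position, and all three pieces went in as planned.

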